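# Zero the board-thickness gauge under its magnifier

## Task

The bench magnifier is in the way over the dial of the board-thickness gauge. Swing its lens aside by the wooden handle, clear of the dial, turn the gauge's knob until the tip of its pointer stands on the broad zero mark, then swing the lens back so that it is centred over the dial for reading. Do not shift the pot, the mug or the iron weight that stand about it.

Things in the scene. Friction and masses are not known exactly. Their poses are not given: they have to be found in the camera images.
- gauge: Fixed thickness gauge: grey square housing 144 x 144 mm, top face with a round white dial (diameter 134 mm) 42 mm above the bench. Origin: centre of the underside, below the dial's centre; z up; -x points from the dial's centre to the broad zero mark. Steel anvil and jaw (low, up to 36 mm high) project 102 mm from the centre on the -x side.
- dial_center (a point): Centre of the dial, on its face, on the knob's vertical axis.
- zero_mark (a point): The broad dark zero mark on the dial (radial bar 22 x 5 mm; all the other marks are thin): point on its centre line, 60 mm from the dial's centre.
- knob_grip (a point): Knob on the dial's centre: upright bar grip 58 mm long, 14 mm thick, its sides rising from 12 to 48 mm above the dial's face, over a disc of 48 mm diameter. This point is on the axis, 34 mm above the face (14 mm below the bar's top). Its x axis lies along the bar's length; -x is the pointer's side.
- pointer_tip (a point): Tip of the thin dark pointer (only one side of the knob has one), 60 mm from the axis, in line with the bar grip's length. It turns with the knob.
- knob (a joint): Angle of the pointer from the zero mark, counter-clockwise seen from above; 0 (or a full turn, 6.283) reads zero. Turns stiffly (0.06 N m) either way and stays.
- magnifier: Fixed stand of the magnifier: round foot of 84 mm diameter, post of 16 mm diameter, 155 mm high; behind the gauge. Origin: centre of the underside.
- swing_axis (a point): Point on the post's axis at the height of the swing arm (155 mm); the arm turns about the vertical through it. The cap on the hinge is 28 mm wide and reaches 23 mm above this point.
- lens_center (a point): Centre of the round lens (frame 113 mm across, 12 mm thick), 180 mm from the post's axis at the end of the horizontal arm, about 160 mm above the bench.
- swing_handle (a point): Upright round wooden handle on the arm, 22 mm diameter, 100 mm from the post's axis towards the lens; the handle reaches from 8 to 63 mm above swing_axis (163 to 218 mm above the bench); this point is on its axis 40 mm above swing_axis.
- swing (a joint): Angle of the swing arm about the post, counter-clockwise seen from above, -2.2 to 2.2; at 0 the lens points to the stand's -x (roughly over the gauge). Stiff (0.25 N m): it stays where it is left.
- glue_pot: Open stoneware pot, diameter 72 mm, 65 mm high; stands loose near the gauge. Origin: centre of the underside.
- coffee_mug: Mug, 85 mm diameter, 96 mm high, 117 mm across with its handle; stands loose near the gauge. Origin: centre of the underside's bounding box; handle towards -y.
- iron_weight: Cloth-covered iron block 60 x 90 x 36 mm, loose near the gauge. Origin: centre of the underside.

How it is judged:
On the way, in this order (a step that is already met when the one before it is completed fails the run):
1. The lens is swung aside, clear of the dial (horizontal distance between lens_center and dial_center above 0.12 m), for 0.2 s.
2. The pointer is on the zero mark, with the lens still aside (horizontal distance between pointer_tip and zero_mark below 0.004 m and horizontal distance between lens_center and dial_center above 0.08 m), for 0.2 s.
At the end, for the whole second after the job is handed in: The pointer's tip is within 4 mm of the zero mark's centre line point, the lens centre is within 30 mm of the dial's centre seen from above, and both are at rest (horizontal distance between pointer_tip and zero_mark below 0.004 m and horizontal distance between lens_center and dial_center below 0.03 m and velocity of joint knob between -0.05 and 0.05 rad/s and velocity of joint swing between -0.05 and 0.05 rad/s); the robot touches nothing.
It fails at once if The pot is shifted by more than 20 mm (distance of glue_pot from where it was at the start of the episode above 0.02 m).
It fails at once if The mug is shifted by more than 20 mm (distance of coffee_mug from where it was at the start of the episode above 0.02 m).
It fails at once if The iron weight is shifted by more than 20 mm (distance of iron_weight from where it was at the start of the episode above 0.02 m).
It also fails if it takes over 72 s, if anything falls off the work surface, if the arm or the gripper's body presses on something with over 40 N, if the wrist force passes 120 N, or if a joint passes its speed limit or range.

## Robot

A 6-joint arm with a two-finger parallel gripper is mounted at the origin on a cart in front of the work surface, level with it; the furniture and walls round the work are solid. World frame = base frame: x ahead of the robot, y to its left, z up, the work surface at z = 0. Lengths are in m, angles in rad, forces in N, time in s.
With the tool pointing down it reaches from about 0.325 to 1 m from the base axis. Payload 5.1 kg.
Tool frame: the origin (TCP) lies on the centre line of the jaws, within the pads' length; the fingertips stand 11 mm ahead of it and the grasp point (between the pads) lies 8 mm behind it; z points along the fingers, y is the line along which they close (so a half turn about z gives the same grasp; the last joint's range is limited). The gripper opens to 85 mm and grips with 20 to 120 N. Pads are 22 mm wide; open, the fingers measure 114 mm over their backs; the gripper's body (76 mm by 85 mm) begins 54 mm behind the grasp point. The pads swing forward as they close: fully open they stand 13 mm farther back than shut.
Start: joints at [1.212, 0.124, 1.65, -0, 1.367, -0.083], TCP at [0.177, 0.625, 0.242] pointing down, gripper open.
Joint ranges: [-2.61, 2.61], [-1.02, 2.33], [0.03, 2.71], [-1.35, 4.49], [0.32, 2.68], [-2.91, 2.91]. Speed limits (rad/s): [2.57, 2.57, 3.14, 3.14, 3.14, 3.14].

## Interface

Orientations are given as a rotation vector (axis times angle).
In Python, from plant import monitor, cams, bot gives the robot as it stands.
- The arm moves only by the tool jog_arm, never from a script. Its arguments are lists of equal length, an entry for each row: "dp": the shift along the tool's x, y, z normalised to -1 to 1, where 1 is 0.25 m, a list of three; "dr": the turn, a rotation vector about the tool's x, y, z normalised to -1 to 1, where 1 is 0.5 rad, a list of three. A call has 1 to 5 rows; each row is the pose to reach, as a shift and turn from the pose commanded when the call began, along the tool's axes at that moment; what a row does not reach only later rows make up. A row lasts 1/8 s, in which the tool goes at most 62.5 mm and 10.7 degrees, less where a joint would pass 70% of its speed; a pose out of reach is approached as far as the arm can. A call with a number of a shift or a turn outside -1 to 1 is refused whole. A call with a gripper value outside its range is refused whole. "claw" is the opening, from -1 (shut) to 1 (fully open), set as the call begins (left out, the last holds). The fingers move at their own pace and stop on an object; "squeeze" is the grip in N (left out, the last holds). Time passes only in rows, so rows that repeat a pose let the fingers close. It gives the time, the measured TCP pose, the force, the opening and the grip force at its end, in the units of the state.
- monitor.observe(): the state, without advancing time (a new reading comes with each control period).
- cams.snapshot(name): name is "side" or "top" or "wrist"; returns (picture, depth): 480x640x3 uint8, blue, green, red; 480x640 float32, m along the optical axis (not along the pixel's ray), 0 where there is no reading.
- cams.camera_model(name): a dict with "fx", "fy", "cx", "cy" (pixels), "xyz" and "rotation" of the camera in the world. Camera axes: x right, y up, looking along -z (the intrinsics and any distortion apply to the point x, -y, -z); pixel columns grow to the right and rows downward; lengths in m; the calibration is good to about 2 mm. A picture is of the moment at which its call begins: read the wrist's pose just before it. camera_model takes no time and is no camera call; for the wrist camera it gives the pose at the moment of the call.
- bot.hand_in(): hands the job in; it is judged then, once.
The state is a dict: "t": time; "joints": joint angles; "qd": joint speeds; "joint_torque": joint torques, N m; "tool_pos": TCP position; "orientation": TCP orientation; "force": force on the tool from outside, world axes, zero at the start; "ft_torque": the same for the moment, N m; "grip_width": finger opening in m; "gripper_force": force on a finger pad.
Only numpy, scipy, OpenCV 4.12 (cv2) and the standard library are available. Lean on these libraries where they do the work, as an engineer would, in place of code of your own. Each camera call takes 0.05 s, during which the arm holds its last target. There are 200 camera calls.

## Working session

There is one attempt and no reset: what is moved stays moved. The work goes in short steps, Python scripts to look and compute and a tool call to move; the robot and the scene stay as the last step left them, time stands still between calls to the robot, and variables do not carry over. Pictures are saved under pics/ and viewed, at most 10 in all, crops included, and the job is handed in when it is done.

Besides the shell and the picture viewer there is one more tool, called after "Call:" as name(argument=value, ...) on one line, values as JSON. jog_arm: Moves the arm, as the interface text tells. Scaled input: -1 to 1 covers 0.25 m each way for a shift and 0.5 rad each way for a turn. Its arguments: {"type":"object","properties":{"dp":{"type":"array"},"dr":{"type":"array"},"claw":{"type":"number"},"squeeze":{"type":"number"}},"required":["dp","dr"]}

```bash
mkdir -p pics; cat > h.py <<'E'
import numpy as np, cv2
from plant import monitor, cams, bot
from scipy.spatial.transform import Rotation as Ro
def R(m):
    r=np.array(m["rotation"],float)
    return r if r.shape==(3,3) else (Ro.from_rotvec(r).as_matrix() if r.size==3 else Ro.from_quat(r).as_matrix())
def ray(m,u,v):
    d=np.stack([(np.asarray(u,float)-m["cx"])/m["fx"],-(np.asarray(v,float)-m["cy"])/m["fy"],-np.ones_like(np.asarray(u,float))],-1)
    return np.array(m["xyz"]),d@R(m).T
def onz(m,u,v,z):
    o,d=ray(m,u,v); return o+d*((z-o[2])/d[...,2])[...,None]
def pts(m,u,v,dep):
    o,d=ray(m,u,v); return o+d*np.asarray(dep)[...,None]
def proj(m,p):
    c=(np.asarray(p)-m["xyz"])@R(m); return m["cx"]+m["fx"]*c[...,0]/-c[...,2], m["cy"]-m["fy"]*c[...,1]/-c[...,2]
E
python3 - <<'E'
from h import *
s=monitor.observe();print(s)
for n in("top","side"):
    m=cams.camera_model(n);print(n,m)
    p,d=cams.snapshot(n);cv2.imwrite(f"pics/{n}0.png",p);np.save(f"pics/{n}0.npy",d)
E
```

```text
{'t': 0.0, 'joints': array([ 1.21243189e+00,  1.24486874e-01,  1.65169540e+00,  7.84116951e-06,
        1.36750725e+00, -8.25948583e-02]), 'qd': array([-0.00073609,  0.00031847,  0.00193841,  0.0009554 , -0.00096189,
       -0.00126183]), 'joint_torque': array([-1.45228303e-03, -4.23607314e+01, -3.65449584e+01, -1.63225927e-04,
        6.68871508e-03,  5.48968785e-06]), 'tool_pos': array([0.17679874, 0.62487072, 0.24105215]), 'orientation': array([-0.43174472, -3.111312  ,  0.00321091]), 'force': array([ 6.76351584e-01,  6.58725853e-04, -3.51827283e-01]), 'ft_torque': array([-0.02352598, -0.01256952,  0.00672344]), 'gripper_force': 0.0, 'grip_width': 0.08517097156902691}
top {'fx': 542.3165944757149, 'fy': 542.3165944757149, 'cx': 312.20097718426246, 'cy': 230.94549136521056, 'xyz': array([0.17946047, 0.16139059, 1.1608658 ]), 'rotation': array([ 0.27455904, -0.32067766, -1.66308734])}
side {'fx': 514.1081970212476, 'fy': 514.1081970212476, 'cx': 322.87252052722664, 'cy': 237.56560421043747, 'xyz': array([ 0.44137916, -0.76756705,  0.45720271]), 'rotation': array([ 1.20801863, -0.09234077, -0.09879266])}
```

View pics/top0.png

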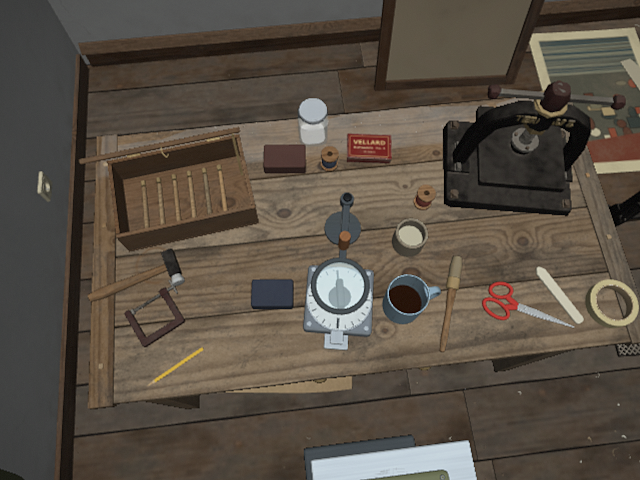

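View pics/side0.png

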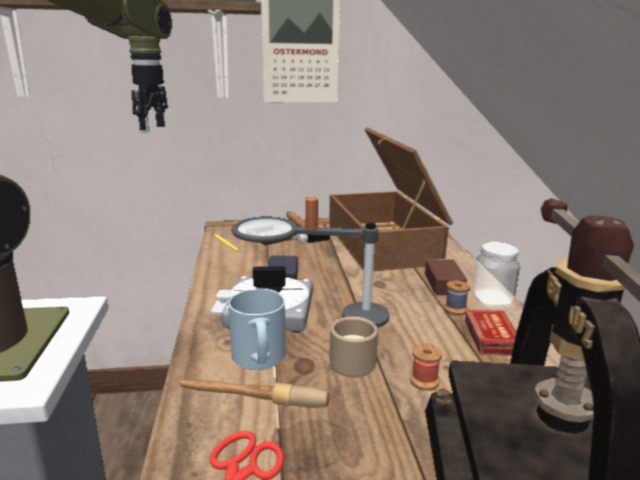

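The top view shows the gauge at about (340,298), the lens over it at (340,287), the handle at (345,240), the hinge cap at (347,199), the foot at (343,228), the weight at (272,293), the mug at (407,298) and the pot at (410,236). The side view shows the handle at (311,212), the hinge at (370,232) and the lens at (266,230).

```bash
cat > m1.py <<'E'
from h import *
def blob(n,roi,f):
    p=cv2.imread(f"pics/{n}.png");x0,y0,x1,y1=roi
    hsv=cv2.cvtColor(p,cv2.COLOR_BGR2HSV)[y0:y1,x0:x1].astype(int)
    k=f(hsv).astype(np.uint8);c,l,st,ce=cv2.connectedComponentsWithStats(k)
    i=1+np.argmax(st[1:,4]);v,u=np.nonzero(l==i);return u+x0,v+y0
mt,ms=cams.camera_model("top"),cams.camera_model("side")
dt,ds=np.load("pics/top0.npy"),np.load("pics/side0.npy")
org=lambda h:(h[...,0]<14)&(h[...,1]>140)&(h[...,2]>60)
for n,m,d,roi in(("top0",mt,dt,(330,225,360,256)),("side0",ms,ds,(300,192,322,240))):
    u,v=blob(n,roi,org);P=pts(m,u,v,d[v,u])
    print(n,"handle px",u.min(),u.max(),v.min(),v.max(),len(u),"P med",np.median(P,0),"z",P[:,2].min(),P[:,2].max())
    t=P[P[:,2]>np.percentile(P[:,2],90)];print(" top",t.mean(0))
V,U=np.mgrid[0:480,0:640];P=pts(mt,U,V,dt)
# height-slices in the neighbourhood
near=(P[...,0]>.25)&(P[...,0]<.75)&(abs(P[...,1]-.12)<.35)&(dt>0)
for nm,zl,zh,roi in(("dialface",.036,.048,(295,255,380,340)),("lens",.14,.18,(300,250,380,325)),("hinge",.165,.19,(335,190,358,215)),("foot",.004,.025,(320,205,365,250)),("weight",.03,.042,(245,270,300,315)),("mug",.085,.105,(380,270,445,325)),("pot",.055,.075,(388,215,430,260)),("arm",.14,.172,(335,190,358,265))):
    x0,y0,x1,y1=roi;k=np.zeros((480,640),bool);k[y0:y1,x0:x1]=1;k&=(P[...,2]>zl)&(P[...,2]<zh)
    q=P[k]
    if len(q):
        (c,w,a)=cv2.minAreaRect(q[:,:2].astype(np.float32)*1000);e=cv2.minEnclosingCircle(q[:,:2].astype(np.float32)*1000)
        print(nm,len(q),"z",np.median(q[:,2]).round(4),"rect",np.round(c),np.round(w),round(a,1),"circ",np.round(e[0]),round(e[1]))
E
python3 m1.py; python3 -c "
import cv2;p=cv2.imread('pics/top0.png')[180:350,240:450];cv2.imwrite('pics/c1.png',cv2.resize(p,None,fx=3.5,fy=3.5,interpolation=2))"
```

```text
top0 handle px 340 348 244 249 11 P med [0.52239602 0.05229033 0.17361194] z 0.16736091222454752 0.18911538384176318
 top [0.5236236  0.045439   0.18911538]
side0 handle px 306 316 198 229 314 P med [0.52891584 0.04230375 0.19283073] z 0.16569405648382995 0.2188321426274954
 top [0.52875423 0.04456046 0.21695626]
dialface 1740 z 0.0408 rect [450.  65.] [142. 158.] 78.8 circ [457.  64.] 97
lens 2702 z 0.1628 rect [454.  69.] [112. 112.] 36.0 circ [460.  68.] 63
hinge 179 z 0.1701 rect [618.  33.] [24. 48.] 81.3 circ [618.  34.] 24
foot 682 z 0.0129 rect [634.  31.] [ 97. 104.] 80.1 circ [634.  33.] 67
weight 1127 z 0.0358 rect [488. 204.] [90. 61.] 84.0 circ [489. 204.] 51
mug 388 z 0.0932 rect [441. -77.] [ 84. 100.] 40.6 circ [439. -84.] 55
pot 331 z 0.0631 rect [ 579. -110.] [70. 71.] 35.0 circ [ 580. -110.] 36
arm 500 z 0.165 rect [567.  44.] [ 43. 153.] 83.6 circ [566.  41.] 77
```

View pics/c1.png

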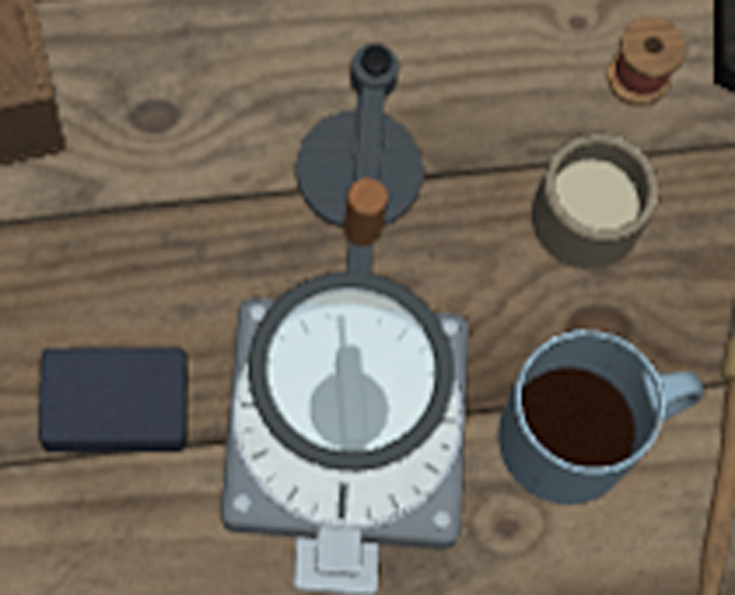

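The crop shows the handle's top at crop (367,193), the hinge cap at (376,58) and the foot centre at (360,168). The zero mark is at (343,500), and the pointer seems to point away from it at (342,320), about half a turn off.

```bash
cat >> h.py <<'E'
def tri(a,b):
    (o1,d1),(o2,d2)=a,b;A=np.stack([d1,-d2],1);t=np.linalg.lstsq(A,o2-o1,rcond=None)[0]
    p,q=o1+d1*t[0],o2+d2*t[1];return (p+q)/2,np.linalg.norm(p-q)
def jog(P0,R0,P,Rt):
    "normalised dp,dr from pose (P0,R0) to (P,Rt)"
    return np.round(R0.T@(np.array(P)-P0)/.25,3).tolist(),np.round(Ro.from_matrix(R0.T@Rt).as_rotvec()/.5,3).tolist()
def down(yaw):  # tool down, tool y at angle yaw in world
    y=np.array([np.cos(yaw),np.sin(yaw),0]);z=np.array([0,0,-1.]);return np.stack([np.cross(y,z),y,z],1)
def now():
    s=monitor.observe();return s,np.array(s["tool_pos"]),Ro.from_rotvec(s["orientation"]).as_matrix()
E
python3 - <<'E'
from h import *
mt,ms=cams.camera_model("top"),cams.camera_model("side")
c=lambda x,y:(x/3.5+240-.4,y/3.5+180-.4)
H=c(367,193);K=c(376,58);F=c(360,168)
print("handle tri",tri(ray(mt,*H),ray(ms,311,199.5)),onz(mt,*H,.218))
print("cap tri",tri(ray(mt,*K),ray(ms,370,226)),onz(mt,*K,.178),"foot",onz(mt,*F,.012))
s,P,R0=now();y=R0[:,1];print("tool y yaw",np.degrees(np.arctan2(y[1],y[0])),"x",R0[:,0],"q6",s["joints"])
print("lens c",onz(mt,*c(351,371),.163),"zero",onz(mt,*c(343,500),.042))
E
```

```text
handle tri (array([0.53143843, 0.05262013, 0.21501024]), np.float64(0.003762405042998669)) [0.53232813 0.05289373 0.218     ]
cap tri (array([0.62908759, 0.0314122 , 0.17307316]), np.float64(0.0031546042056501463)) [0.62856726 0.03187804 0.178     ] foot [0.62724803 0.03133703 0.012     ]
tool y yaw 74.20045809973456 x [-9.62220084e-01  2.72272820e-01  1.48326588e-04] q6 [ 1.21243076e+00  1.24460163e-01  1.65151585e+00 -8.02076735e-06
  1.36750904e+00 -8.26097742e-02]
lens c [0.45116773 0.0693973  0.163     ] zero [0.40613235 0.07356458 0.042     ]
```

Call:
jog_arm(dp=[[-0.2,-0.18,-0.06],[-0.4,-0.36,-0.12],[-0.58,-0.53,-0.12],[-0.75,-0.69,-0.12],[-0.92,-0.84,-0.12]], dr=[[0,0,0],[0,0,0],[0,0,0],[0,0,0],[0,0,0]], claw=1, squeeze=30)

```text
t: 0.72
tool_pos: [0.3405, 0.3605, 0.272]
orientation: [0.431, 3.112, -0.0]
force: [1.2, 0.2, 0.8]
grip_width: 0.0853
gripper_force: 0.0
```

Call:
jog_arm(dp=[[-0.17,-0.16,0],[-0.35,-0.32,0],[-0.52,-0.48,0],[-0.69,-0.64,0],[-0.85,-0.78,0]], dr=[[0,0,0],[0,0,0],[0,0,0],[0,0,0],[0,0,0]])

```text
t: 1.35
tool_pos: [0.4919, 0.1149, 0.272]
orientation: [-0.433, -3.111, 0.0]
force: [0.9, 0.8, 0.5]
grip_width: 0.0853
gripper_force: 0.0
```

```bash
python3 - <<'E'
from h import *
s,P,R0=now();print(s["t"],P,s["joints"])
p,d=cams.snapshot("wrist");m=cams.camera_model("wrist");cv2.imwrite("pics/w1.png",p);np.save("pics/w1.npy",d)
print(m["xyz"],proj(m,[[.531,.051,.218],[.628,.032,.178]]))
print(jog(P,R0,[.531,.051,.27],down(np.radians(78))))
E
```

```text
1.35 [0.49189946 0.11494212 0.27197007] [ 1.23219428e-01 -2.19902673e-01  1.93185770e+00  4.70738265e-05
  1.42984668e+00 -1.17108210e+00]
[0.42687684 0.12971912 0.40405364] (array([232.8151721 , 265.89950063]), array([367.09488286, 458.08863701]))
([-0.22, -0.203, 0.008], [-0.0, -0.0, -0.134])
```

View pics/w1.png

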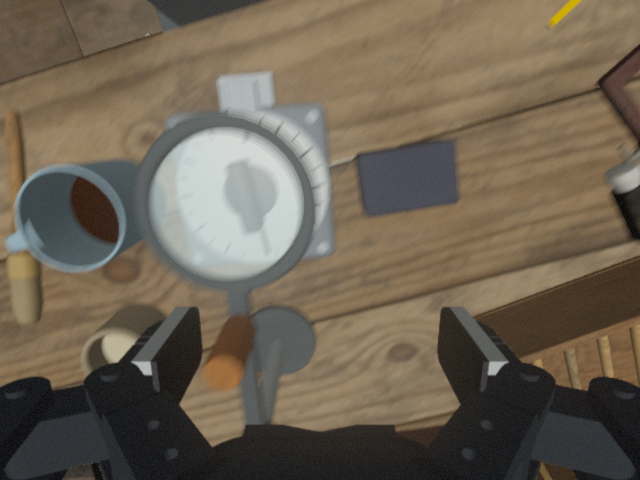

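The wrist view shows the handle's top at about (225,372), against a predicted (233,367). That is about 3 mm off, and I blend it into the target.

Call:
jog_arm(dp=[[-0.11,-0.1,0],[-0.226,-0.21,0],[-0.226,-0.21,0],[-0.226,-0.21,0.15],[-0.226,-0.21,0.33]], dr=[[0,0,-0.07],[0,0,-0.13],[0,0,-0.13],[0,0,-0.13],[0,0,-0.13]])

```text
t: 2.02
tool_pos: [0.5318, 0.0519, 0.1899]
orientation: [0.33, 3.122, 0.001]
force: [0.9, 0.2, -0.6]
grip_width: 0.0853
gripper_force: 0.0
```

Call:
jog_arm(dp=[[0,0,0],[0,0,0],[0,0,0],[0,0,0],[0,0,0]], dr=[[0,0,0],[0,0,0],[0,0,0],[0,0,0],[0,0,0]], claw=-1)

```text
t: 2.65
tool_pos: [0.5327, 0.0512, 0.1923]
orientation: [0.33, 3.121, 0.001]
force: [-0.8, 1.5, 6.0]
grip_width: 0.0217
gripper_force: 29.6
```

Call:
jog_arm(dp=[[0,0,0],[0,0,0],[0,0,0]], dr=[[0,0,0],[0,0,0],[0,0,0]])

```text
t: 3.02
tool_pos: [0.5327, 0.0512, 0.1923]
orientation: [0.33, 3.121, 0.001]
force: [-1.2, 1.4, 6.0]
grip_width: 0.0214
gripper_force: 29.6
```

Call:
jog_arm(dp=[[-0.002,0.04,0],[-0.008,0.079,0],[-0.018,0.118,0],[-0.032,0.156,0],[-0.049,0.192,0]], dr=[[0,0,0.2],[0,0,0.4],[0,0,0.6],[0,0,0.8],[0,0,1.0]])

```text
t: 3.65
tool_pos: [0.5546, 0.0951, 0.1923]
orientation: [1.097, 2.94, -0.0]
force: [-1.7, -3.8, 6.7]
grip_width: 0.0213
gripper_force: 29.7
```

Call:
jog_arm(dp=[[-0.002,0.04,0],[-0.008,0.079,0],[-0.018,0.118,0],[-0.032,0.156,0],[-0.049,0.192,0]], dr=[[0,0,0.2],[0,0,0.4],[0,0,0.6],[0,0,0.8],[0,0,1.0]])

```text
t: 4.28
tool_pos: [0.5951, 0.1228, 0.1924]
orientation: [1.791, 2.577, -0.001]
force: [-3.6, -4.5, 7.2]
grip_width: 0.0215
gripper_force: 29.9
```

Call:
jog_arm(dp=[[-0.002,0.04,0],[-0.008,0.079,0],[-0.008,0.079,0],[-0.008,0.079,0]], dr=[[0,0,0.2],[0,0,0.4],[0,0,0.4],[0,0,0.4]])

```text
t: 4.78
tool_pos: [0.6146, 0.1277, 0.1924]
orientation: [2.036, 2.387, 0.001]
force: [-0.8, -3.7, 6.1]
grip_width: 0.0212
gripper_force: 29.8
```

Call:
jog_arm(dp=[[0,0,0],[0,0,0],[0,0,0],[0,0,0],[0,0,0]], dr=[[0,0,0],[0,0,0],[0,0,0],[0,0,0],[0,0,0]], claw=1)

```text
t: 5.4
tool_pos: [0.6133, 0.1289, 0.1897]
orientation: [-2.037, -2.392, 0.0]
force: [0.6, 0.2, -1.2]
grip_width: 0.0855
gripper_force: 0.0
```

Call:
jog_arm(dp=[[0,0,-0.1],[0,0,-0.25],[0,0,-0.45],[0,0,-0.45]], dr=[[0,0,0],[0,0,0],[0,0,0],[0,0,0]])

```text
t: 5.9
tool_pos: [0.6155, 0.1292, 0.3088]
orientation: [2.032, 2.387, 0.012]
force: [0.6, 0.1, 0.2]
grip_width: 0.0853
gripper_force: 0.0
```

```bash
python3 - <<'E'
from h import *
from scipy.optimize import least_squares
q=np.array([[.5327,.0512],[.5546,.0951],[.5951,.1228],[.6146,.1277]])
print("hinge r=.1:",least_squares(lambda c:np.hypot(*(q-c).T)-.1,[.63,.03]).x)
p,d=cams.snapshot("top");cv2.imwrite("pics/top1.png",p);np.save("pics/top1.npy",d)
cv2.imwrite('pics/c2.png',cv2.resize(p[180:350,240:450],None,fx=3.5,fy=3.5,interpolation=2))
s,P,R0=now();print(s["t"],P,s["grip_width"])
E
```

```text
hinge r=.1: [0.63003088 0.02906154]
5.95 [0.61439428 0.12901193 0.30546991] 0.08594914238340179
```

View pics/c2.png

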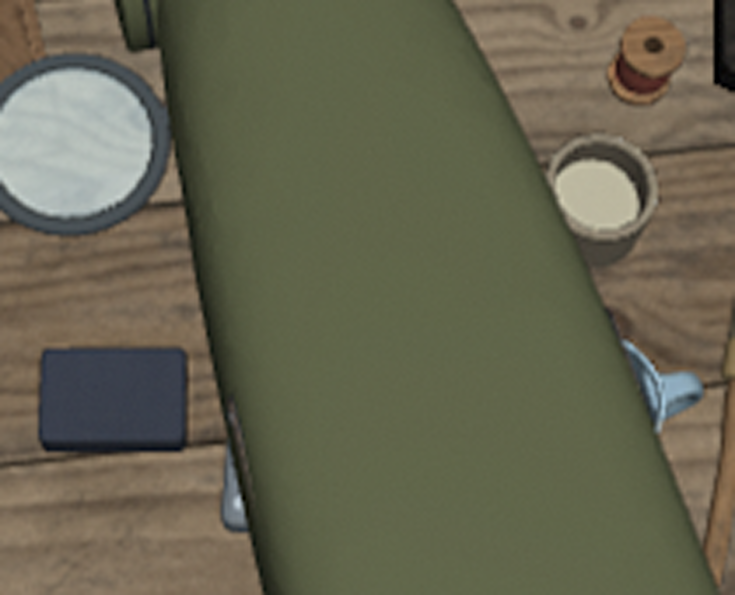

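The pictured arm hides the gauge. The lens is aside at crop (70,145). I will move back and look with the wrist camera over the dial.

Call:
jog_arm(dp=[[-0.04,-0.1,0],[-0.08,-0.2,0],[-0.14,-0.3,0],[-0.196,-0.417,0],[-0.196,-0.417,0]], dr=[[0,0,-0.2],[0,0,-0.4],[0,0,-0.6],[0,0,-0.8],[0,0,-1.0]])

```text
t: 6.58
tool_pos: [0.5163, 0.063, 0.3003]
orientation: [-1.378, -2.82, 0.002]
force: [1.1, -0.9, -0.4]
grip_width: 0.0851
gripper_force: 0.0
```

Call:
jog_arm(dp=[[0,0,0],[0,0,0],[0,0,0],[0,0,0],[0,0,0]], dr=[[0,0,-0.3],[0,0,-0.6],[0,0,-0.9],[0,0,-1.0],[0,0,-1.0]])

```text
t: 7.2
tool_pos: [0.5175, 0.0639, 0.3004]
orientation: [-0.641, -3.072, 0.001]
force: [0.9, -0.7, -0.8]
grip_width: 0.0852
gripper_force: 0.0
```

Call:
jog_arm(dp=[[0,0,0],[0,0,0],[0,0,0],[0,0,0]], dr=[[0,0,-0.25],[0,0,-0.47],[0,0,-0.47],[0,0,-0.47]])

```text
t: 7.7
tool_pos: [0.518, 0.0639, 0.3018]
orientation: [-0.279, -3.128, 0.0]
force: [-0.5, 0.5, 0.3]
grip_width: 0.0857
gripper_force: 0.0
```

```bash
python3 - <<'E'
from h import *
s,P,R0=now();print(s["t"],P,s["joints"].round(3))
m=cams.camera_model("wrist");p,d=cams.snapshot("wrist");cv2.imwrite("pics/w2.png",p);np.save("pics/w2.npy",d)
print({k:np.round(v,4).tolist() for k,v in m.items()},proj(m,[.465,.065,.042]))
np.savez("pics/w2m.npz",**m)
E
```

```text
7.7 [0.51800991 0.06386976 0.30175941] [ 0.02  -0.193  1.86  -0.     1.476 -1.373]
{'fx': 399.4229, 'fy': 399.4229, 'cx': 319.4004, 'cy': 243.0024, 'xyz': [0.4492, 0.0756, 0.4342], 'rotation': [-0.2289, -0.1915, 1.3828]} (np.float64(311.4305775616348), np.float64(149.27306015882988))
```

View pics/w2.png

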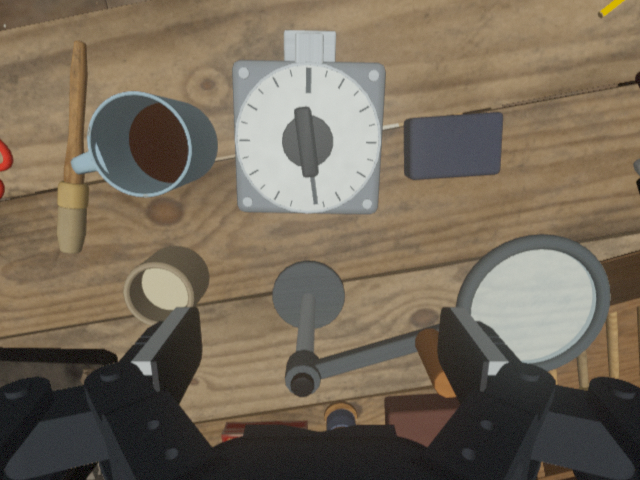

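The wrist view is clear of the lens. The dial centre is near (308,137), the zero mark is at (308,80) and the pointer tip is near (316,204). The bar lies along the pointer, the lens is aside at (534,300), and the mug, pot and weight have not moved.

```bash
cat > dial.py <<'E'
from h import *
def dial(p,d,m,roi=(225,55,395,220)):
    g=cv2.cvtColor(p,cv2.COLOR_BGR2GRAY);x0,y0,x1,y1=roi
    k=np.zeros_like(g);k[y0:y1,x0:x1]=(g[y0:y1,x0:x1]>190)*255
    c=max(cv2.findContours(k,cv2.RETR_EXTERNAL,cv2.CHAIN_APPROX_NONE)[0],key=cv2.contourArea)
    h=cv2.convexHull(c)[:,0].astype(float)
    W=onz(m,h[:,0],h[:,1],.042)[:,:2]
    A=np.c_[2*W,np.ones(len(W))];s=np.linalg.lstsq(A,(W**2).sum(1),rcond=None)[0];C=s[:2];r=np.sqrt(s[2]+C@C)
    V,U=np.mgrid[y0:y1,x0:x1];Q=onz(m,U,V,.042)[...,:2]-C;rad=np.hypot(*np.moveaxis(Q,-1,0));ang=np.arctan2(Q[...,1],Q[...,0])
    dark=np.clip(180-g[y0:y1,x0:x1].astype(float),0,None)
    return C,r,rad,ang,dark,V,U
def prof(rad,ang,dark,lo,hi):
    k=(rad>lo)&(rad<hi);b=np.degrees(ang[k])%360
    return np.bincount((b//2).astype(int),dark[k],180)
def refine(rad,ang,dark,lo,hi,a0,w=5):
    k=(rad>lo)&(rad<hi);z=np.degrees(ang)-a0;z=(z+180)%360-180;k&=abs(z)<w
    return a0+(z[k]*dark[k]).sum()/dark[k].sum()
E
python3 - <<'E'
from dial import *
m=dict(np.load("pics/w2m.npz"));p=cv2.imread("pics/w2.png");d=np.load("pics/w2.npy")
C,r,rad,ang,dark,V,U=dial(p,d,m);print("C",C,"r",r)
for lo,hi in((.034,.043),(.050,.062)):
    b=prof(rad,ang,dark,lo,hi);i=np.argsort(b)[::-1][:8];print(lo,[(int(j*2+1),int(b[j])) for j in i])
P=pts(m,U,V,d[V,U]);z=P[...,2];print("dial z",np.median(z[(rad>.03)&(rad<.06)]))
k=(z>.08)&(z<.1)&(rad<.04);q=P[k];print("bar top z",np.median(q[:,2]),"rect",cv2.minAreaRect((q[:,:2]*1000).astype(np.float32)))
hh=lambda a,b:[P[a,b]]
t=onz(m,np.array([316.]),np.array([204.]),.046)[0];print("tip guess",t,np.hypot(*(t[:2]-C)),np.degrees(np.arctan2(*(t[:2]-C)[::-1])))
E
```

```text
C [0.45647641 0.06298508] r 0.06773678953040904
0.034 [(357, 836), (355, 817), (359, 405), (353, 269), (349, 60), (347, 34), (345, 31), (1, 26)]
0.05 [(169, 2327), (357, 1396), (171, 1015), (355, 991), (167, 958), (199, 604), (139, 499), (229, 486)]
dial z 0.04295832402783678
bar top z 0.09055006153790246 rect ((457.1199035644531, 62.724849700927734), (14.017206192016602, 57.91864013671875), 86.93965911865234)
tip guess [0.51716542 0.05993888 0.046     ] 0.06076540718129335 -2.8734743044467397
```

Call:
jog_arm(dp=[[0.1,-0.02,0.05],[0.239,-0.047,0.2],[0.239,-0.047,0.4],[0.239,-0.047,0.6],[0.239,-0.047,0.6]], dr=[[0,0,-0.12],[0,0,-0.251],[0,0,-0.251],[0,0,-0.251],[0,0,-0.251]])

```text
t: 8.38
tool_pos: [0.4539, 0.0627, 0.1481]
orientation: [-0.08, -3.131, 0.001]
force: [0.5, -0.2, 0.7]
grip_width: 0.0853
gripper_force: 0.0
```

```bash
python3 - <<'E'
from h import *
s,P,R0=now();print(s["t"],P,s["joints"].round(3))
print(jog(P,R0,[.4567,.0628,.072],down(np.radians(87))))
E
```

```text
8.375 [0.45394464 0.06268433 0.14805019] [ 0.02  -0.23   2.153 -0.     1.228 -1.5  ]
([-0.014, 0.001, 0.304], [-0.001, -0.019, 0.002])
```

Call:
jog_arm(dp=[[-0.01,0,0.1],[-0.01,0,0.2],[-0.01,0,0.304],[-0.01,0,0.304]], dr=[[0,0,0],[0,0,0],[0,0,0],[0,0,0]])

```text
t: 8.88
tool_pos: [0.46, 0.0626, 0.0768]
orientation: [-0.08, -3.139, 0.0]
force: [0.4, 0.4, -0.9]
grip_width: 0.0852
gripper_force: 0.0
```

Call:
jog_arm(dp=[[0,0,0],[0,0,0],[0,0,0],[0,0,0],[0,0,0]], dr=[[0,0,0],[0,0,0],[0,0,0],[0,0,0],[0,0,0]], claw=-1)

```text
t: 9.5
tool_pos: [0.4602, 0.0629, 0.077]
orientation: [0.079, 3.14, 0.001]
force: [-1.2, 1.2, 4.3]
grip_width: 0.0134
gripper_force: 33.1
```

Call:
jog_arm(dp=[[0,0,0],[0,0,0],[0,0,0]], dr=[[0,0,0],[0,0,0],[0,0,0]])

```text
t: 9.88
tool_pos: [0.4602, 0.0629, 0.077]
orientation: [0.079, 3.14, 0.001]
force: [-2.5, 2.9, 6.1]
grip_width: 0.0136
gripper_force: 33.3
```

Call:
jog_arm(dp=[[0,0,0],[0,0,0],[0.014,0,0.02],[0.014,0,0.02],[0.014,0,0.02]], dr=[[0,0,0],[0,0,0],[0,0,0],[0,0,0],[0,0,0]], claw=0)

```text
t: 10.5
tool_pos: [0.4562, 0.0628, 0.0711]
orientation: [-0.079, -3.14, 0.0]
force: [1.3, -0.4, -0.9]
grip_width: 0.0426
gripper_force: 0.0
```

Call:
jog_arm(dp=[[0,0,0],[0,0,0],[0,0,0],[0,0,0],[0,0,0]], dr=[[0,0,0],[0,0,0],[0,0,0],[0,0,0],[0,0,0]], claw=-1)

```text
t: 11.12
tool_pos: [0.4565, 0.0631, 0.0715]
orientation: [0.079, 3.14, 0.001]
force: [-0.9, 3.0, 2.0]
grip_width: 0.0136
gripper_force: 32.3
```

Call:
jog_arm(dp=[[0,0,0],[0,0,0],[0,0,0],[0,0,0],[0,0,0]], dr=[[0,0,0.2],[0,0,0.4],[0,0,0.6],[0,0,0.8],[0,0,1.0]])

```text
t: 11.75
tool_pos: [0.4567, 0.0637, 0.0716]
orientation: [0.858, 3.022, 0.003]
force: [1.0, 7.2, 1.2]
grip_width: 0.0136
gripper_force: 32.2
```

Call:
jog_arm(dp=[[0,0,0],[0,0,0],[0,0,0],[0,0,0],[0,0,0]], dr=[[0,0,0.2],[0,0,0.4],[0,0,0.6],[0,0,0.8],[0,0,1.0]])

```text
t: 12.38
tool_pos: [0.4571, 0.0641, 0.0716]
orientation: [1.58, 2.715, 0.006]
force: [2.7, 8.1, -1.0]
grip_width: 0.0136
gripper_force: 31.9
```

Call:
jog_arm(dp=[[0,0,0],[0,0,0],[0,0,0],[0,0,0],[0,0,0]], dr=[[0,0,0.2],[0,0,0.4],[0,0,0.6],[0,0,0.8],[0,0,1.0]])

```text
t: 13.0
tool_pos: [0.4577, 0.0643, 0.0716]
orientation: [2.202, 2.24, 0.008]
force: [5.9, 9.4, -3.6]
grip_width: 0.0132
gripper_force: 31.6
```

Call:
jog_arm(dp=[[0,0,0],[0,0,0],[0,0,0],[0,0,0],[0,0,0]], dr=[[0,0,0.2],[0,0,0.4],[0,0,0.6],[0,0,0.8],[0,0,1.0]])

```text
t: 13.62
tool_pos: [0.4583, 0.0642, 0.0716]
orientation: [2.688, 1.625, 0.01]
force: [7.7, 8.8, -6.2]
grip_width: 0.0132
gripper_force: 31.2
```

Call:
jog_arm(dp=[[0,0,0],[0,0,0],[0,0,0],[0,0,0],[0,0,0]], dr=[[0,0,0.2],[0,0,0.4],[0,0,0.6],[0,0,0.8],[0,0,1.0]])

```text
t: 14.25
tool_pos: [0.4588, 0.0638, 0.0717]
orientation: [-3.007, -0.91, -0.012]
force: [9.7, 5.5, -6.6]
grip_width: 0.0131
gripper_force: 31.0
```

Call:
jog_arm(dp=[[0,0,0],[0,0,0],[0,0,0],[0,0,0],[0,0,0]], dr=[[0,0,0.2],[0,0,0.4],[0,0,0.6],[0,0,0.8],[0,0,1.0]])

```text
t: 14.88
tool_pos: [0.459, 0.0632, 0.0716]
orientation: [-3.138, -0.138, -0.012]
force: [12.2, 3.6, -8.4]
grip_width: 0.0133
gripper_force: 30.9
```

Call:
jog_arm(dp=[[0,0,0],[0,0,0],[0,0,0],[0,0,0],[0,0,0]], dr=[[0,0,0.2],[0,0,0.4],[0,0,0.545],[0,0,0.545],[0,0,0.545]])

```text
t: 15.5
tool_pos: [0.4589, 0.0629, 0.0716]
orientation: [-3.127, 0.285, -0.012]
force: [10.8, 2.4, -7.9]
grip_width: 0.0134
gripper_force: 31.0
```

Call:
jog_arm(dp=[[0,0,0],[0,0,0],[0,0,0],[0,0,0],[0,0,0]], dr=[[0,0,0],[0,0,0],[0,0,0],[0,0,0],[0,0,0]], claw=0)

```text
t: 16.12
tool_pos: [0.4563, 0.0628, 0.0713]
orientation: [3.129, -0.284, 0.0]
force: [-0.1, -0.6, 0.4]
grip_width: 0.0428
gripper_force: 0.0
```

Call:
jog_arm(dp=[[0,0,-0.15],[0,0,-0.4],[0,0,-0.65],[0,0,-0.9],[-0.1,0,-0.9]], dr=[[0,0,0],[0,0,0],[0,0,0],[0,0,0],[0,0,0]])

```text
t: 16.75
tool_pos: [0.4345, 0.0673, 0.3036]
orientation: [-3.127, 0.285, -0.019]
force: [-1.1, -0.1, -0.2]
grip_width: 0.0425
gripper_force: 0.0
```

Call:
jog_arm(dp=[[-0.1,0,0],[-0.18,0,0],[-0.18,0,0],[-0.18,0,0]], dr=[[0,0,0],[0,0,0],[0,0,0],[0,0,0]])

```text
t: 17.25
tool_pos: [0.3878, 0.0754, 0.2964]
orientation: [3.129, -0.284, 0.001]
force: [-0.5, -0.0, -0.2]
grip_width: 0.0426
gripper_force: 0.0
```

```bash
python3 - <<'E'
from dial import *
s,P,R0=now();print(s["t"],P,s["joints"].round(3))
m=cams.camera_model("wrist");p,d=cams.snapshot("wrist");cv2.imwrite("pics/w3.png",p);np.savez("pics/w3m.npz",**m)
u,v=map(float,proj(m,[.4567,.0629,.042]));print("xyz",m["xyz"],u,v)
roi=(int(max(u-88,0)),int(max(v-88,0)),int(u+88),int(v+88))
C,r,rad,ang,dark,V,U=dial(p,d,m,roi);print("C",C,"r",r)
for lo,hi in((.034,.043),(.050,.062)):
    b=prof(rad,ang,dark,lo,hi);i=np.argsort(b)[::-1][:6];print(lo,[(int(j*2+1),int(b[j])) for j in i])
z=pts(m,U,V,d[V,U]);k=(z[...,2]>.08)&(z[...,2]<.1)&(rad<.04);print("bar",cv2.minAreaRect((z[k][:,:2]*1000).astype(np.float32)))
print("ptr",refine(rad,ang,dark,.034,.043,170),"mark outer",refine(rad,ang,dark,.061,.066,169,5))
a,b,c,e=roi;cv2.imwrite("pics/c3.png",cv2.resize(p[b:e,a:c],None,fx=3.3,fy=3.3,interpolation=2))
E
```

```text
17.25 [0.38783375 0.07536542 0.29637693] [ 0.056 -0.509  2.104 -0.     1.546  1.808]
xyz [0.45487603 0.06234898 0.42880513] 318.5905072004091 127.90584787766707
C [0.45466654 0.06337403] r 0.06963476360546482
0.034 [(171, 986), (169, 527), (167, 452), (351, 213), (345, 201), (357, 177)]
0.05 [(169, 1296), (171, 1181), (167, 779), (107, 380), (231, 346), (261, 292)]
bar ((456.3974609375, 62.37510299682617), (13.390169143676758, 56.730377197265625), 79.26841735839844)
ptr 169.78928190770722 mark outer 168.92140209857337
```

View pics/c3.png

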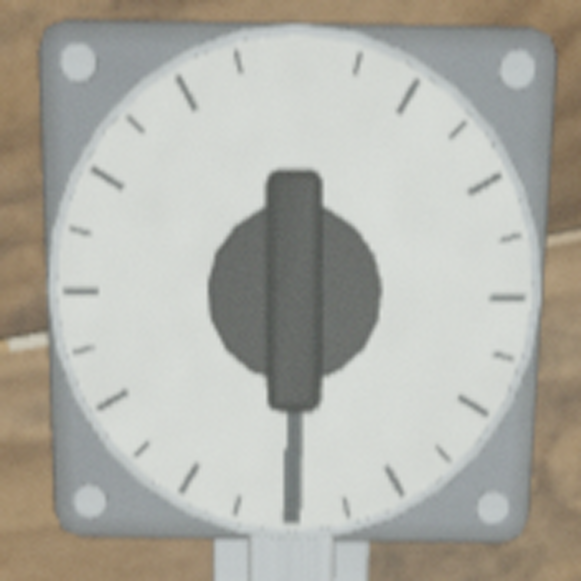

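The crop shows the pointer lying on the broad zero mark, from (295,430) to (291,520), within about 0.5°. Now back to the handle.

Call:
jog_arm(dp=[[0.17,-0.075,0],[0.34,-0.15,0],[0.51,-0.225,0],[0.68,-0.3,0],[0.849,-0.373,0]], dr=[[0,0,-0.2],[0,0,-0.4],[0,0,-0.6],[0,0,-0.8],[0,0,-1.0]], claw=1)

```text
t: 17.92
tool_pos: [0.6152, 0.1291, 0.2953]
orientation: [3.101, 0.503, -0.002]
force: [-0.1, 0.6, 0.3]
grip_width: 0.0855
gripper_force: 0.0
```

Call:
jog_arm(dp=[[0,0,0],[0,0,0],[0,0,0],[0,0,0],[0,0,0]], dr=[[0,0,-0.25],[0,0,-0.5],[0,0,-0.75],[0,0,-1.0],[0,0,-1.0]])

```text
t: 18.55
tool_pos: [0.6136, 0.1287, 0.2955]
orientation: [-2.883, -1.248, 0.002]
force: [0.3, -0.1, -0.8]
grip_width: 0.0855
gripper_force: 0.0
```

Call:
jog_arm(dp=[[0,0,0],[0,0,0],[0,0,0],[0,0,0],[0,0,0]], dr=[[0,0,-0.25],[0,0,-0.5],[0,0,-0.75],[0,0,-1.0],[0,0,-1.0]])

```text
t: 19.18
tool_pos: [0.6133, 0.1288, 0.2959]
orientation: [-2.486, -1.92, 0.001]
force: [0.4, -0.6, -0.1]
grip_width: 0.0853
gripper_force: 0.0
```

Call:
jog_arm(dp=[[0,0,0],[0,0,0],[0,0,0],[0,0,0],[0,0,0]], dr=[[0,0,-0.25],[0,0,-0.5],[0,0,-0.84],[0,0,-0.84],[0,0,-0.84]])

```text
t: 19.8
tool_pos: [0.6131, 0.1289, 0.2962]
orientation: [-2.032, -2.396, 0.0]
force: [0.1, -0.5, -0.8]
grip_width: 0.0856
gripper_force: 0.0
```

```bash
python3 - <<'E'
from h import *
s,P,R0=now();print(s["t"],P,s["joints"].round(3))
m=cams.camera_model("wrist");p,d=cams.snapshot("wrist");cv2.imwrite("pics/w4.png",p)
h=cv2.cvtColor(p,cv2.COLOR_BGR2HSV).astype(int);k=((h[...,0]<14)&(h[...,1]>140)&(h[...,2]>60)&(d>0)).astype(np.uint8)
V,U=np.nonzero(k);Q=pts(m,U,V,d[V,U]);g=(abs(Q[:,0]-.6135)<.04)&(abs(Q[:,1]-.1285)<.04)&(Q[:,2]>.15)
q=Q[g];t=q[q[:,2]>.212];print(len(q),len(t),q[:,2].max() if len(q) else 0,"top",t.mean(0) if len(t) else 0)
if len(t):print(cv2.minEnclosingCircle((t[:,:2]*1000).astype(np.float32)))
print(jog(P,R0,[.6135,.1285,.189],down(np.radians(9.4))))
E
```

```text
19.8 [0.61312972 0.12887923 0.29619469] [ 0.122  0.045  1.644 -0.     1.453 -0.043]
6 5 0.21718521273454683 top [0.60793593 0.13782116 0.21581358]
((609.456787109375, 137.80694580078125), 4.178933620452881)
([-0.002, 0.001, 0.429], [-0.0, 0.0, 0.0])
```

Call:
jog_arm(dp=[[0,0,0.15],[0,0,0.3],[0,0,0.425],[0,0,0.425]], dr=[[0,0,0],[0,0,0],[0,0,0],[0,0,0]])

```text
t: 20.35
tool_pos: [0.6111, 0.1286, 0.1865]
orientation: [-2.026, -2.395, 0.008]
force: [-0.6, -0.3, -0.3]
grip_width: 0.0853
gripper_force: 0.0
```

Call:
jog_arm(dp=[[0,0,0],[0,0,0],[0,0,0],[0,0,0],[0,0,0]], dr=[[0,0,0],[0,0,0],[0,0,0],[0,0,0],[0,0,0]], claw=-1)

```text
t: 20.98
tool_pos: [0.6138, 0.129, 0.1915]
orientation: [2.026, 2.399, 0.003]
force: [-0.2, 1.2, 3.9]
grip_width: 0.0214
gripper_force: 29.8
```

Call:
jog_arm(dp=[[0,0,0],[0,0,0],[0,0,0]], dr=[[0,0,0],[0,0,0],[0,0,0]])

```text
t: 21.35
tool_pos: [0.6138, 0.129, 0.1915]
orientation: [2.026, 2.399, 0.003]
force: [-0.6, 0.6, 5.5]
grip_width: 0.0213
gripper_force: 30.0
```

Call:
jog_arm(dp=[[-0.002,-0.04,0],[-0.008,-0.079,0],[-0.018,-0.118,0],[-0.032,-0.156,0],[-0.049,-0.192,0]], dr=[[0,0,-0.2],[0,0,-0.4],[0,0,-0.6],[0,0,-0.8],[0,0,-1.0]])

```text
t: 21.98
tool_pos: [0.5683, 0.1099, 0.1915]
orientation: [1.365, 2.828, 0.005]
force: [1.9, 3.1, 5.7]
grip_width: 0.021
gripper_force: 30.2
```

Call:
jog_arm(dp=[[-0.002,-0.04,0],[-0.008,-0.079,0],[-0.018,-0.118,0],[-0.032,-0.156,0],[-0.049,-0.192,0]], dr=[[0,0,-0.2],[0,0,-0.4],[0,0,-0.6],[0,0,-0.8],[0,0,-1.0]])

```text
t: 22.6
tool_pos: [0.5375, 0.0709, 0.1914]
orientation: [-0.622, -3.079, -0.005]
force: [-2.7, 5.6, 7.4]
grip_width: 0.0212
gripper_force: 30.4
```

Call:
jog_arm(dp=[[-0.002,-0.04,0],[-0.009,-0.085,0],[-0.009,-0.085,0],[-0.009,-0.085,0]], dr=[[0,0,-0.2],[0,0,-0.426],[0,0,-0.426],[0,0,-0.426]])

```text
t: 23.1
tool_pos: [0.5309, 0.0492, 0.1914]
orientation: [-0.297, -3.126, -0.0]
force: [-6.0, 1.5, 9.4]
grip_width: 0.0211
gripper_force: 30.4
```

Call:
jog_arm(dp=[[0,0,0],[0,0,0],[0,0,0],[0,0,0],[0,0,0]], dr=[[0,0,0],[0,0,0],[0,0,0],[0,0,0],[0,0,0]], claw=1)

```text
t: 23.72
tool_pos: [0.5314, 0.049, 0.1899]
orientation: [-0.298, -3.127, 0.0]
force: [0.2, -0.8, 0.3]
grip_width: 0.0854
gripper_force: 0.0
```

Call:
jog_arm(dp=[[0,0,-0.12],[0,0,-0.28],[0,0,-0.45],[0,0,-0.45],[0,0,-0.45]], dr=[[0,0,0],[0,0,0],[0,0,0],[0,0,0],[0,0,0]])

```text
t: 24.35
tool_pos: [0.5312, 0.049, 0.302]
orientation: [-0.298, -3.127, 0.0]
force: [-0.7, -0.5, -0.3]
grip_width: 0.0857
gripper_force: 0.0
```

Call:
jog_arm(dp=[[0.16,0.18,0],[0.32,0.36,0],[0.48,0.54,0],[0.64,0.72,0],[0.8,0.9,0]], dr=[[0,0,0],[0,0,0],[0,0,0],[0,0,0],[0,0,0]])

```text
t: 24.98
tool_pos: [0.3756, 0.3087, 0.3004]
orientation: [-0.298, -3.125, 0.003]
force: [1.2, -0.1, -0.3]
grip_width: 0.0854
gripper_force: 0.0
```

Call:
jog_arm(dp=[[0.12,0.18,0],[0.24,0.36,0],[0.36,0.54,0],[0.48,0.72,0],[0.6,0.9,0]], dr=[[0,0,0],[0,0,0],[0,0,0],[0,0,0],[0,0,0]])

```text
t: 25.6
tool_pos: [0.2712, 0.5578, 0.2999]
orientation: [-0.297, -3.126, 0.005]
force: [1.5, 0.2, 0.4]
grip_width: 0.0853
gripper_force: 0.0
```

```bash
python3 - <<'E'
from h import *
p,d=cams.snapshot("top");cv2.imwrite("pics/top2.png",p);np.save("pics/top2.npy",d)
m=cams.camera_model("top");V,U=np.mgrid[250:325,295:385];P=pts(m,U,V,d[250:325,295:385])
q=P[(P[...,2]>.14)&(P[...,2]<.18)];print("lens",cv2.minAreaRect((q[:,:2]*1000).astype(np.float32)))
cv2.imwrite('pics/c4.png',cv2.resize(p[180:350,240:450],None,fx=3.5,fy=3.5,interpolation=2))
s,P,R0=now();print(s["t"],P)
E
```

```text
lens ((452.0372619628906, 64.36414337158203), (111.28195190429688, 111.57090759277344), 36.30534362792969)
25.65 [0.26836806 0.5621766  0.2991314 ]
```

View pics/c4.png

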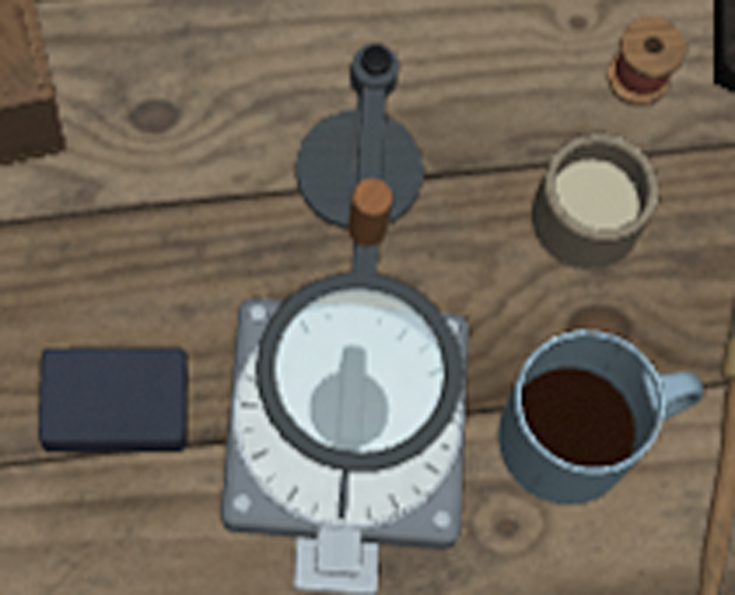

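The lens is back at (360,371) in the crop, about 5 mm from the dial's centre. The pointer stands on the zero mark at (343,500), and the pot, mug and weight are where they were at the start.

```bash
python3 -c "
from plant import bot;print(bot.hand_in())"
```

```text
the job is handed in; nothing more can be done
None
```

I handed the job in at about 26 s: the lens was swung aside, the pointer set on the zero mark to within about 0.5°, and the lens swung back to about 5 mm from the dial's centre. In the last picture the pot, mug and weight stood where they started; the hand-in gave no verdict.

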